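# Fit the bottle cup to the inclined mixer and set a stain bottle mixing

### The arm

A 6-joint arm with a two-finger parallel gripper is mounted at the origin on the work surface; the furniture and walls round the work are solid. World frame = base frame: x ahead of the robot, y to its left, z up, the work surface at z = 0. Lengths are in m, angles in rad, forces in N, time in s.
With the tool pointing down it reaches from about 0.35 to 0.975 m from the base axis. Payload 17.4 kg.
Tool frame: the origin (TCP) lies at the very end of the fingers, on their centre line; the grasp point (between the pads) lies 19 mm behind it (arm.grip_depth is the distance from the TCP to the grasp point, in m); z points along the fingers, y is the line along which they close (so a half turn about z gives the same grasp; the last joint's range is limited). The gripper opens to 85 mm and grips with 20 to 120 N. Pads are 22 mm wide; open, the fingers measure 114 mm over their backs; the gripper's body (76 mm by 85 mm) begins 54 mm behind the grasp point. The pads swing forward as they close: fully open they stand 13 mm farther back than shut.
Start: joints at [-1.257, 0.116, 1.442, -0, 1.584, -0.038], TCP at [0.233, -0.634, 0.231] pointing down, gripper open.
Joint ranges: [-2.83, 2.83], [-0.83, 2.19], [0.07, 2.5], [-1.14, 4.28], [0.01, 3], [-2.97, 2.97]. Speed limits (rad/s): [1.89, 1.89, 2.22, 3.14, 3.14, 3.14].

### API

Orientations are given as a unit quaternion [w, x, y, z].
In Python, from station import arm gives the robot as it stands. Calls block until the motion is done:
- arm.move_pose(position, orientation): joint-space move of the TCP to a pose.
- arm.line_to(position, rate=0.15, attitude=None): straight line of the TCP; attitude=None keeps the orientation; rate is the mean speed in m/s.
- arm.movej(angles): joint-space move.
- arm.gripper_open() and arm.grasp(squeeze=None): open the fingers fully, or close them until they stop; squeeze is the grip in N (None keeps the last).
- arm.hold(seconds).
- arm.ik(position, orientation): joint angles nearest the present ones, or None.
- arm.snapshot(name): name is "scene" or "top" or "wrist"; returns the picture (400x640x3 uint8, blue, green, red); there is no depth.
- arm.calibration(name): a dict with "fx", "fy", "cx", "cy" (pixels), "eye" and "orientation" of the camera in the world. Camera axes: x right, y down, z forward; pixel columns grow to the right and rows downward; lengths in m; the calibration is good to about 2 mm. A picture is of the moment at which its call begins: read the wrist's pose just before it. calibration takes no time and is no camera call; for the wrist camera it gives the pose at the moment of the call.
A pose or a line that the arm cannot do raises arm.Unreachable and nothing moves.
- arm.hand_in(): hands the job in; it is judged then, once.
Trained networks look in the newest picture that a camera, given by its name, has taken for a name from the list of things; names that differ only in an ending like _2 or _b are one class to them, and where a whole thing is asked for, a point or a joint stands for the part that bears it (a point fixed in the world has none). Each returns a list of dicts, best first, with "confidence" (0 to 1); they miss things now and then, are a little off and sometimes report something else, mostly with a low value. They report only what shows in the picture. A call takes as long as a camera call. They do not tell look-alikes from the thing itself.
- arm.recognise(target, camera): "rect" ([left, top, right, bottom] as shares, 0 to 1, of the picture: columns of its width, rows of its height, round what is visible of it).
- arm.outline_of(target, camera): "region" (400x640 bool, what is visible of it) and "rect" ([left, top, right, bottom] as shares, 0 to 1, of the picture: columns of its width, rows of its height, round what is visible of it).
Readings, each from a call of its own:
- arm.get_clock(): time.
- arm.get_joint_positions(): joint angles.
- arm.get_qd(): joint speeds.
- arm.get_joint_efforts(): joint torques, N m.
- arm.get_eef_pos(): TCP position.
- arm.get_tool_rot(): TCP orientation.
- arm.get_contact_force(): force on the tool from outside, world axes, zero at the start.
- arm.get_moment(): the same for the moment, N m.
- arm.get_finger_gap(): finger opening in m.
- arm.get_grip_force(): force on a finger pad.
Only numpy, scipy, OpenCV 4.12 (cv2) and the standard library are available. Lean on these libraries where they do the work, as an engineer would, in place of code of your own. Each camera call takes 0.05 s, during which the arm holds its last target. There are 200 camera calls.

### The job

The stain in the amber bottle with the white cap and blue label has settled and has to go on the white inclined mixer. Fit the larger of the two white bottle cups onto the mixer's slanting square spindle, pushing it down past the sprung balls until it clicks fully home against the flange, then stand the white-capped bottle in the cup, right down on its floor, and finally press the green start button and let go. Leave the smaller cup and the black-capped bottle where they are, and knock nothing over.

Things in the scene. Friction and masses are not known exactly. Their poses are not given: they have to be found in the camera images.
- mixer: Bench mixer, fixed: white wedge-shaped housing 140 x 184 mm, 99 mm high at the back. Origin at the centre of its underside on the bench; x to its high back, y to its left, z up. The face slopes 30 degrees, low at its front (-x), which faces the robot's left; spindle on its +y half, grey panel with green start button and a black speed dial (fixed) on its -y half.
- spindle: Mixer's bright square spindle, fixed, leaning 30 degrees from vertical, tip towards the mixer's front. Origin on its axis at the top of the dark flange (48 mm across) that a cup seats on; z out along it, x and y square to its flats. 16 mm square up to z = 36 mm, tapered nose to z = 46 mm. Sprung 8 mm balls at z = 16 mm stand 3 mm out of its +y and -y flats.
- detent_left (a joint): Sprung ball in the spindle's +y flat: 0 standing out, up to 0.003 m pushed in. The balls resist a cup's bevelled mouth with about 5 to 14 N along the spindle while its origin is 15 to 11 mm above the seat; then it slides on lightly and, from 6 to 3 mm above the seat, they spring out into its groove (the click).
- detent_right (a joint): The same ball in the spindle's -y flat: 0 standing out, up to 0.003 m pushed in.
- cup_large: Larger white bottle cup, loose, 92 mm high, 0.11 to 0.23 kg. Origin at the centre of its underside, z up its axis. Below z = 50 mm an aluminium sleeve 36 mm square with an 18 mm square bore 50 mm deep, open downwards, flats parallel to the cup's x and y (fits in any quarter turn), mouth bevelled to 24 mm, an inside groove for the balls. Fully home, its origin is the spindle's origin.
- cup_large_rim (a point): Centre of the large cup's rim, 92 mm above its origin. The white socket, z = 50 to 92 mm, is 56 mm across flats with 12 mm corner radii; its four flats (parallel to the cup's x and y) are where to grip. Inside, a round hole 49 mm across and 38 mm deep, its floor 54 mm above the cup's origin.
- cup_small: Smaller white bottle cup of the same kind, loose: 44 mm across flats, 82 mm high, hole 38 mm across, too small for the stain bottles. To be left alone. Origin at the centre of its underside.
- stain_blue: Amber stain bottle with white cap and blue-banded label, loose, 46 mm across, 105 mm high, 0.11 to 0.2 kg. Straight body to 65 mm, cap 26 mm across above 87 mm. Origin at the centre of its underside, z up. Standing in the large cup its origin is 54 mm up the cup's axis, with 1.5 mm play all round.
- stain_red: Amber stain bottle with black cap and red-banded label, loose, 46 mm across, 105 mm high. To be left alone. Origin at the centre of its underside.
- start (a joint): Green start button: 0 out, 0.005 m fully pressed; fully down takes 5 N; springs back.
- start_top (a point): Centre of the green button's top, 24 mm across, standing 9 mm out of a black ring 40 mm across; its z points square out of the sloping face (30 degrees from vertical, leaning to the mixer's front), the button moves along -z. 100 mm from the spindle's axis, sideways.
Not all that is in view belongs to the job. What is shaped like the stain_blue but yellow is not meant.

How it is judged:
On the way, in this order (a step that is already met when the one before it is completed fails the run):
1. the large cup is fully home on the spindle, the balls sprung out in its groove, with the bottle not yet in it (z of cup_large in the frame of spindle between -0.003 and 0.003 m and x of cup_large in the frame of spindle between -0.004 and 0.004 m and y of cup_large in the frame of spindle between -0.004 and 0.004 m and angle between the z axis of cup_large and the z axis of spindle, either way round below 0.08 rad and value of joint each of detent_left, detent_right below 0.001 m and distance between stain_blue and cup_large above 0.1 m), for 0.2 s.
2. the white-capped bottle stands on the floor of the cup, the cup still home (z of cup_large in the frame of spindle between -0.003 and 0.003 m and x of cup_large in the frame of spindle between -0.004 and 0.004 m and y of cup_large in the frame of spindle between -0.004 and 0.004 m and angle between the z axis of cup_large and the z axis of spindle, either way round below 0.08 rad and value of joint each of detent_left, detent_right below 0.001 m and z of stain_blue in the frame of cup_large between 0.05 and 0.06 m and x of stain_blue in the frame of cup_large between -0.006 and 0.006 m and y of stain_blue in the frame of cup_large between -0.006 and 0.006 m and angle between the z axis of stain_blue and the z axis of cup_large, either way round below 0.2 rad and angle between stain_blue's own z axis and vertical below 1 rad), for 0.2 s.
3. the start button is pressed, bottle and cup in place (all of step 2 and value of joint start above 0.0035 m), for 0.05 s.
At the end, for the whole second after the job is handed in: Cup home on the spindle (within 3 mm along, 4 mm across, 4.5 degrees; both balls out within 1 mm); white-capped bottle in it, cap up, on its floor (origin 50 to 60 mm up the cup, 6 mm across, 11 degrees); start button pressed before and out again; cup and bottle at rest (all of step 2 and value of joint start below 0.0015 m and linear speed of each of cup_large, stain_blue below 0.02 m/s); the robot touches nothing.
It fails at once if the small cup or the black-capped bottle was moved by more than 30 mm (distance of any of cup_small, stain_red from where it was at the start of the episode above 0.03 m).
It fails at once if the white-capped bottle or the large cup was tipped over (angle between any of stain_blue, cup_large's own z axis and vertical above 1.2 rad).
It also fails if it takes over 59 s, if anything falls off the work surface, if the arm or the gripper's body presses on something with over 40 N, if the wrist force passes 120 N, or if a joint passes its speed limit or range.

## Working session

There is one attempt and no reset: what is moved stays moved. The work goes in short steps, each a Python script; the robot and the scene stay as the last script left them, time stands still between calls to the robot, and variables do not carry over. Pictures are saved under pics/ and viewed, at most 12 in all, crops included, and the job is handed in when it is done.

```bash
mkdir -p pics; python3 - <<'E'
from station import arm
import cv2,numpy as np
for n in("scene","top"):
    im=arm.snapshot(n); cv2.imwrite(f"pics/{n}0.png",im)
    c=arm.calibration(n); print(n,c)
    for t in("mixer","spindle","cup_large","cup_small","stain_blue","stain_red","start"):
        for r in arm.recognise(t,n)[:3]: print(t,round(r["confidence"],2),np.round(np.array(r["rect"])*[640,400,640,400]))
print(arm.get_clock())
E
```

```text
scene {'fx': 390.01986068171976, 'fy': 390.01986068171976, 'cx': 324.9292151605032, 'cy': 195.26344967622327, 'eye': array([0.01692272, 0.60490941, 0.82236769]), 'orientation': array([ 0.11359376, -0.28218424,  0.87869003, -0.36792982])}
mixer 0.65 [336. 128. 404. 196.]
spindle 0.7 [358. 135. 373. 152.]
cup_large 0.65 [234. 260. 266. 303.]
cup_small 0.8 [253. 218. 271. 251.]
stain_blue 0.67 [336. 174. 354. 210.]
stain_blue 0.55 [306. 167. 319. 202.]
start 0.47 [386. 153. 390. 163.]
top {'fx': 507.4131245900803, 'fy': 507.4131245900803, 'cx': 312.6489623077838, 'cy': 202.46802743638202, 'eye': array([0.27313863, 0.00212156, 1.47488782]), 'orientation': array([-0.03840982,  0.70600566, -0.7054787 ,  0.04879036])}
mixer 0.64 [366. 175. 417. 239.]
spindle 0.86 [390. 181. 411. 203.]
cup_large 0.94 [188. 194. 210. 217.]
cup_large 0.69 [388. 219. 392. 229.]
cup_large 0.16 [314. 171. 334. 188.]
cup_small 0.77 [236. 170. 258. 188.]
cup_small 0.69 [186. 195. 213. 218.]
stain_blue 0.58 [327. 206. 343. 224.]
stain_blue 0.55 [316. 168. 334. 187.]
stain_red 0.66 [271. 200. 290. 215.]
start 0.57 [188. 198. 208. 218.]
start 0.38 [387. 223. 393. 229.]
0.8
```

```bash
python3 - <<'E'
import cv2
a=cv2.imread("pics/scene0.png")[110:320,210:430]
b=cv2.imread("pics/top0.png")[140:270,160:440]
cv2.imwrite("pics/a.png",cv2.resize(a,None,fx=2.8,fy=2.8,interpolation=2))
cv2.imwrite("pics/b.png",cv2.resize(b,None,fx=2.8,fy=2.8,interpolation=2))
E
```

```text
(no output)
```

View pics/a.png

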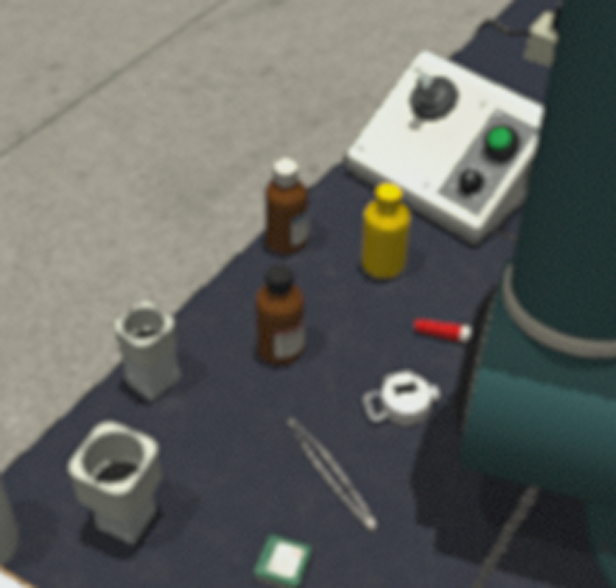

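View pics/b.png

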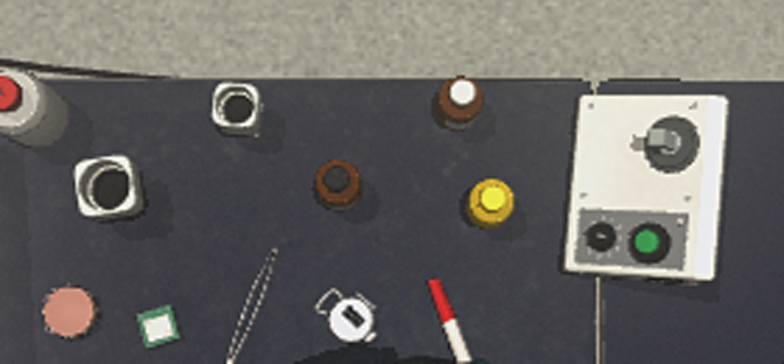

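Scene: the large cup is at the far left (top px ~199,207) and the white-capped bottle is at top px ~325,173. The mixer is on the right, with its flange at ~400,192 and its button at ~391,226. The yellow bottle and red-banded bottle are distractors. Next I compute coarse world positions and the wrist camera mounting.

```bash
cat > h.py <<'E'
from station import arm
import cv2,numpy as np
from scipy.spatial.transform import Rotation as R
def rot(q): return R.from_quat(np.r_[q[1:],q[0]])
def quat(r):
    q=r.as_quat(); return np.r_[q[3],q[:3]]
def ray(c,uv):
    d=rot(c["orientation"]).apply([(uv[0]-c["cx"])/c["fx"],(uv[1]-c["cy"])/c["fy"],1]); return np.array(c["eye"]),d/np.linalg.norm(d)
def atz(c,uv,z):
    e,d=ray(c,uv); return e+d*(z-e[2])/d[2]
def proj(c,p):
    v=rot(c["orientation"]).inv().apply(np.array(p)-c["eye"]); v=np.atleast_2d(v)
    return np.c_[c["fx"]*v[:,0]/v[:,2]+c["cx"],c["fy"]*v[:,1]/v[:,2]+c["cy"]]
def tri(obs):  # list of (cal,uv)
    A=np.zeros((3,3));b=np.zeros(3)
    for c,uv in obs:
        e,d=ray(c,uv);M=np.eye(3)-np.outer(d,d);A+=M;b+=M@e
    return np.linalg.solve(A,b)
E
python3 - <<'E'
from h import *
np.set_printoptions(precision=4,suppress=True)
c=arm.calibration("top")
g=lambda u,v:(160+u/2.8,140+v/2.8)
for n,uv,z in[("cupL",(108,187),.092),("cupS",(237,107),.082),("blue",(462,92),.105),("red",(337,180),.105),("yel",(492,198),.105),("flange",(672,145),.085),("button",(646,242),.08),("mixFL",(581,95),.018),("mixFR",(563,270),.018),("mixBL",(727,97),.099),("mixBR",(712,280),.099),("extinguisher",(5,95),.2)]: print(n,atz(c,g(*uv),z))
w=arm.calibration("wrist"); p=arm.get_eef_pos(); t=rot(arm.get_tool_rot())
print(w["fx"],w["cx"],w["cy"],t.inv().apply(w["eye"]-p),(t.inv()*rot(w["orientation"])).as_matrix(), t.as_matrix())
E
```

```text
cupL [0.4323 0.2938 0.092 ]
cupS [0.5135 0.1705 0.082 ]
blue [ 0.5249 -0.0519  0.105 ]
red [0.4379 0.0697 0.105 ]
yel [ 0.4206 -0.0807  0.105 ]
flange [ 0.4758 -0.2607  0.085 ]
button [ 0.3799 -0.2339  0.08  ]
mixFL [ 0.5381 -0.1794  0.018 ]
mixFR [ 0.3557 -0.1585  0.018 ]
mixBL [ 0.5217 -0.3135  0.099 ]
mixBR [ 0.3416 -0.2942  0.099 ]
extinguisher [0.5036 0.3664 0.2   ]
309.11553280939665 320.3830091613069 200.25362862976712 [ 0.0824 -0.0002 -0.1425] [[-0.0007 -0.9475 -0.3199]
 [ 1.     -0.0009  0.0007]
 [-0.0009 -0.3199  0.9475]] [[ 0.9388  0.3445  0.    ]
 [ 0.3445 -0.9388 -0.0001]
 [-0.      0.0001 -1.    ]]
```

```bash
cat >> h.py <<'E'
import pickle
def down(deg): 
    t=np.radians(deg); return R.from_matrix(np.array([[np.cos(t),np.sin(t),0],[np.sin(t),-np.cos(t),0],[0,0,-1]]))
def look(name):
    c=arm.calibration("wrist"); im=arm.snapshot("wrist"); cv2.imwrite(f"pics/{name}.png",im)
    pickle.dump(c,open(f"pics/{name}.pkl","wb")); return c
def cal(name): return pickle.load(open(f"pics/{name}.pkl","rb"))
E
python3 - <<'E'
from h import *
def go(p,y,n,ts=()):
    arm.move_pose(np.array(p),quat(down(y))); arm.hold(.15); look(n); print(n,round(arm.get_clock(),2),np.round(arm.get_joint_positions(),2))
    for t in ts:
        for r in arm.recognise(t,"wrist")[:2]: print(t,round(r["confidence"],2),np.round(np.array(r["rect"])*[640,400,640,400]))
go([.45,-.245,.30],-6.4,"mA",["spindle","start"])
go([.45,-.245,.30],173.6,"mB",["spindle","start"])
go([.525,-.052,.30],90,"bot",["stain_blue"])
go([.432,.294,.28],36,"cA",["cup_large"])
go([.432,.294,.28],216,"cB",["cup_large"])
E
```

```text
mA 2.65 [-0.55 -0.25  1.68 -0.    1.71  1.13]
spindle 0.84 [305. 122. 355. 169.]
start 0.68 [309. 218. 326. 237.]
mB 5.6 [-0.55 -0.25  1.68 -0.    1.71 -2.01]
spindle 0.7 [289. 172. 336. 217.]
spindle 0.61 [260.  76. 381. 238.]
start 0.67 [311.  97. 332. 121.]
bot 7.53 [-0.15 -0.22  1.65 -0.    1.71 -0.15]
stain_blue 0.65 [308. 138. 341. 181.]
stain_blue 0.63 [222. 166. 267. 209.]
cA 9.23 [ 0.55 -0.23  1.69 -0.    1.68  1.49]
cup_large 0.62 [290. 137. 352. 199.]
cB 12.13 [ 0.55 -0.23  1.69 -0.    1.68 -1.65]
cup_large 0.67 [291. 144. 351. 205.]
```

```bash
python3 - <<'E'
import cv2,numpy as np
def crop(n,x0,y0,w,h,f): return cv2.resize(cv2.imread(f"pics/{n}.png")[y0:y0+h,x0:x0+w],None,fx=f,fy=f,interpolation=cv2.INTER_CUBIC)
cv2.imwrite("pics/v1.png",crop("mA",235,80,160,190,3.1))
cv2.imwrite("pics/v2.png",crop("mB",235,60,160,190,3.1))
cv2.imwrite("pics/v3.png",np.hstack([crop("cA",270,120,100,100,4),crop("cB",270,120,100,100,4)]))
cv2.imwrite("pics/v4.png",crop("bot",210,110,160,120,4))
E
```

```text
(no output)
```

View pics/v1.png

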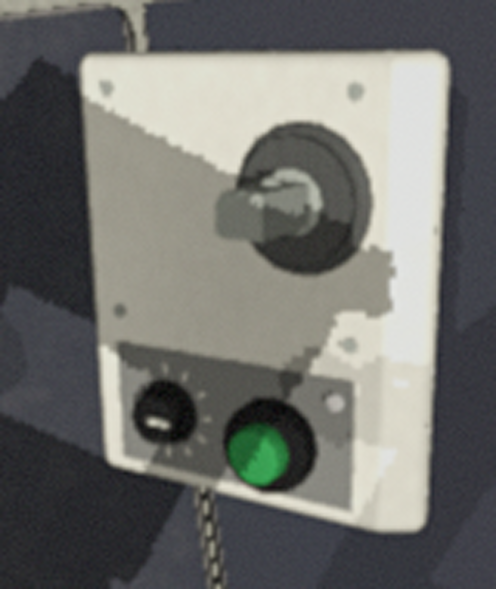

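View pics/v2.png

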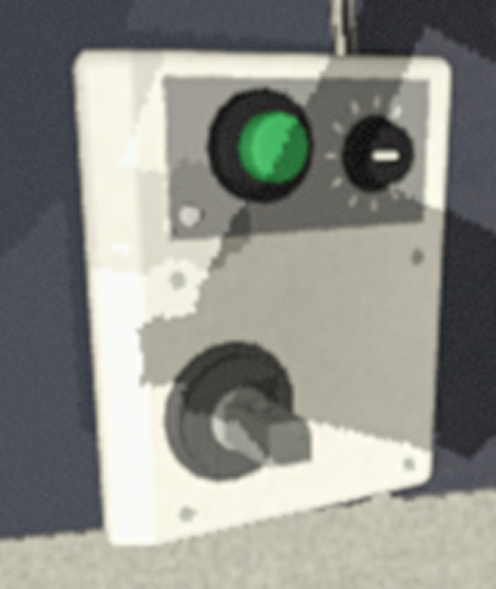

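View pics/v3.png

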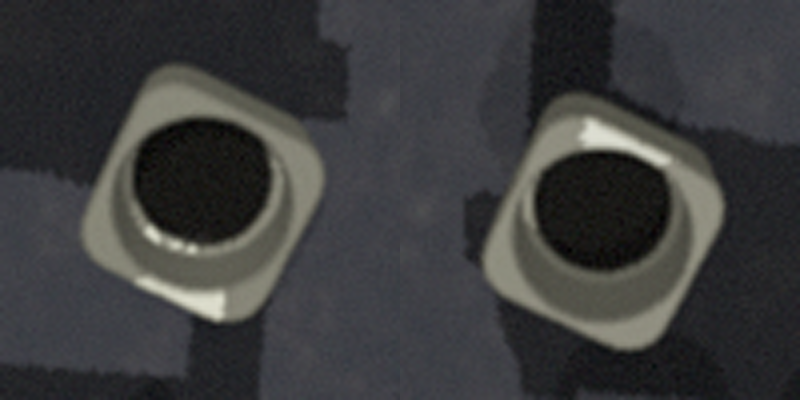

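View pics/v4.png

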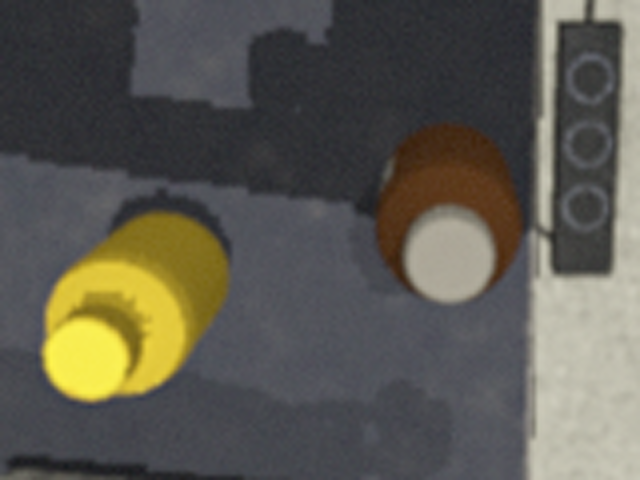

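The wrist views show the flange, spindle nose, button and four face screws clearly in both mixer views. The cup rim is rotated about 27° in image terms, and the white cap is at bot-crop (449,254). Next I triangulate these.

```bash
python3 - <<'E'
from h import *
np.set_printoptions(precision=4,suppress=True)
A,B=cal("mA"),cal("mB")
a=lambda u,v:(235+u/3.1,80+v/3.1); b=lambda u,v:(235+u/3.1,60+v/3.1)
P={}
for n,p,q in[("sFL",(106,88),(409,464)),("sBL",(355,91),(187,514)),("sFR",(120,310),(417,257)),("sBR",(348,345),(178,281)),("nose",(238,214),(290,440)),("flange",(298,199),(233,412)),("btn",(257,456),(275,147)),("ring",(271,444),(260,145))]:
    X=tri([(A,a(*p)),(B,b(*q))]); P[n]=X
    print(n,X,"resid px",(proj(A,X)-a(*p))[0],(proj(B,X)-b(*q))[0])
S=np.array([P[k] for k in("sFL","sBL","sFR","sBR")]); m=S.mean(0)
n=np.linalg.svd(S-m)[2][2]; n*=np.sign(n[2]); print("normal",n,"tilt",np.degrees(np.arccos(n[2])),"yaw of lean",np.degrees(np.arctan2(n[1],n[0])))
d=(P["sFL"]-P["sFR"]+P["sBL"]-P["sBR"]); print("my yaw",np.degrees(np.arctan2(d[1],d[0])), "heights over face",{k:float((P[k]-m)@n) for k in P})
ax=P["nose"]-P["flange"]; print("axis",ax,np.linalg.norm(ax))
print("btn-flange",P["btn"]-P["flange"])
CA,CB=cal("cA"),cal("cB")
X=tri([(CA,(270+202/4,120+203/4)),(CB,(270+201/4,120+236/4))]); print("cup rim",X)
# cup edge yaw
for c,e in((CA,[((95,205),(145,95)),((320,200),(265,305)),((115,263),(210,315))]),(CB,[((495,235-0),(548,120)),((720,225),(665,335)),((505,290),(600,340))])):
    o=400 if e[0][0][0]>400 else 0
    for p,q in e:
        w=[atz(c,(270+(s[0]-o)/4,120+s[1]/4),.092) for s in(p,q)]; v=w[1]-w[0]; print("cup yaw mod90",np.degrees(np.arctan2(v[1],v[0]))%90)
C=cal("bot"); print("bottle",atz(C,(210+449/4,110+254/4),.105))
E
```

```text
sFL [ 0.5243 -0.1892  0.0397] resid px [-0.5029  0.0053] [-0.4512 -0.0229]
sBL [ 0.5145 -0.284   0.094 ] resid px [-0.617   0.0011] [-0.5443  0.0218]
sFR [ 0.4325 -0.18    0.0403] resid px [-0.4769  0.021 ] [-0.4963 -0.009 ]
sBR [ 0.4227 -0.274   0.095 ] resid px [-0.2279 -0.0059] [-0.2377  0.0036]
nose [ 0.4802 -0.2397  0.1175] resid px [-0.2517  0.0012] [-0.2377 -0.0022]
flange [ 0.4779 -0.2611  0.0837] resid px [-0.1975 -0.001 ] [-0.1874  0.0018]
btn [ 0.3804 -0.2342  0.093 ] resid px [-0.4041  0.0028] [-0.4582  0.0011]
ring [ 0.3795 -0.2396  0.0802] resid px [-0.5195  0.0014] [-0.5868  0.0029]
normal [0.0589 0.4942 0.8673] tilt 29.849814004211744 yaw of lean 83.20914049530921
my yaw -5.957360997718532 heights over face {'sFL': 0.00018760321162481983, 'sBL': -0.00018739048561988367, 'sFR': -0.00018846687068872423, 'sBR': 0.00018825414468383664, 'nose': 0.04009286962870749, 'flange': 1.8505593000385165e-05, 'btn': 0.015673686463665237, 'ring': 0.0018646020360964435}
axis [0.0024 0.0214 0.0339] 0.04011458060978608
btn-flange [-0.0975  0.0269  0.0093]
cup rim [0.4361 0.2962 0.0914]
cup yaw mod90 10.662436230057194
cup yaw mod90 10.185739114530264
cup yaw mod90 5.9637074128796
cup yaw mod90 10.561787669620486
cup yaw mod90 11.455823701476175
cup yaw mod90 6.777745873237237
bottle [ 0.5271 -0.0524  0.105 ]
```

```bash
cat > ov.py <<'E'
from h import *
import sys
def frame(yaw=83.7):
    y=np.radians(yaw); z=np.array([.5*np.cos(y),.5*np.sin(y),np.sqrt(.75)])
    ym=np.array([np.sin(y),-np.cos(y),0]); x=np.cross(ym,z); return np.c_[x,ym,z]
def over(O,out,names=("mA","mB"),x0=(290,275),y0=(110,160),w=70,h=70,f=5.7):
    M=frame(); t=np.linspace(0,2*np.pi,60); ims=[]
    sq=np.array([[1,1],[-1,1],[-1,-1],[1,-1],[1,1]])
    curves=[(np.c_[24*np.cos(t),24*np.sin(t),0*t],(0,255,255)),(np.c_[sq*8,[36]*5],(0,255,0)),(np.c_[sq*8,[0]*5],(255,255,0))]
    curves+=[(np.array([[s[0]*8,s[1]*8,0],[s[0]*8,s[1]*8,36]]),(0,255,0)) for s in sq[:4]]+[(np.array([[0,0,0],[0,0,46.]]),(0,0,255))]
    for n,a,b in zip(names,x0,y0):
        c=cal(n); im=cv2.resize(cv2.imread(f"pics/{n}.png")[b:b+h,a:a+w],None,fx=f,fy=f,interpolation=cv2.INTER_CUBIC)
        for q,col in curves:
            uv=(proj(c,O+(M@(q.T/1000)).T)-[a,b]+.5)*f-.5
            cv2.polylines(im,[np.round(uv).astype(int)],False,col,1)
        ims.append(im)
    cv2.imwrite(out,np.hstack(ims))
E
python3 - <<'E'
from ov import *
M=frame(); z=M[:,2]
n=np.array([.4802,-.2397,.1175]); f=np.array([.4779,-.2611,.0837])
m=np.array([.4735,-.2318,.06725])
# axis through mean lateral of nose & flange
lat=lambda p:p-z*((p-m)@z)
O=(lat(n)+lat(f))/2+z*.005; print(O)
over(O,"pics/o1.png")
E
```

```text
[ 0.47823014 -0.25782619  0.08765931]
```

View pics/o1.png

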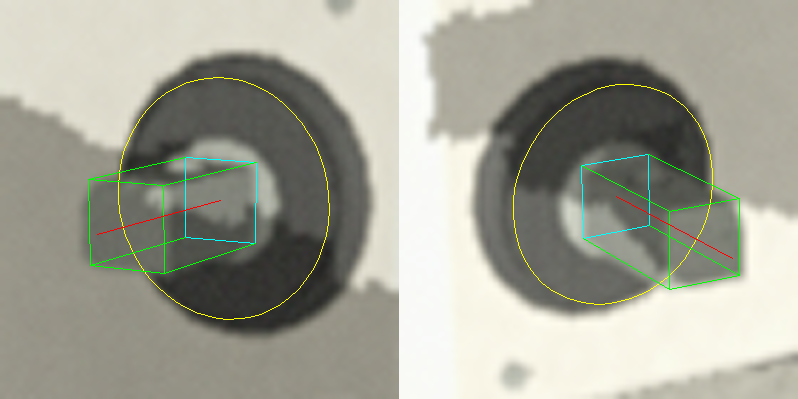

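The overlay shows the lateral fit is good: the white boss and tip agree within about 1 px in both views. The origin must drop about 7.5 mm along the axis, giving O≈(.4778,-.2616,.081). Next I check IK for each grasp choice.

```bash
cat >> h.py <<'E'
from ov import frame
O=np.array([.4778,-.2616,.0812]); M=frame(); N=M[:,2]
BTN=np.array([.3804,-.2342,.0905])
def tilt(k): # tool z=-N, tool x = mixer y rotated by k*90
    return R.from_matrix(M)*R.from_euler('z',90*k,degrees=True)*R.from_matrix(np.array([[0,1,0],[1,0,0],[0,0,-1.]]))
E
python3 - <<'E'
from h import *
print(tilt(0).as_matrix().round(2))
f=lambda q:None if q is None else np.round(q,2)
for k in range(4):
    print(k,"cup",f(arm.ik([.4361,.2962,.05],quat(down(9.5+90*k)))),"tilt",f(arm.ik(O+.05*N,quat(tilt(k)))),f(arm.ik(O+.2*N,quat(tilt(k)))),"btn",f(arm.ik(BTN,quat(tilt(k)))))
E
```

```text
[[ 0.99 -0.1  -0.05]
 [-0.11 -0.86 -0.5 ]
 [-0.    0.5  -0.87]]
0 cup [ 0.55 -0.1   1.96 -0.    1.28  1.95] tilt [-0.24 -0.18  1.97 -0.54  1.32  1.57] [-0.09 -0.26  1.82 -0.52  1.59  1.59] btn [-0.29 -0.4   2.2  -0.54  1.29  1.53]
1 cup [ 0.55 -0.1   1.96 -0.    1.28  0.38] tilt [-0.24 -0.18  1.97 -0.54  1.32  0.  ] [-0.09 -0.26  1.82 -0.52  1.59  0.02] btn [-0.29 -0.4   2.2  -0.54  1.29 -0.04]
2 cup [ 0.55 -0.1   1.96 -0.    1.28 -1.19] tilt [-0.24 -0.18  1.97 -0.54  1.32 -1.57] [-0.09 -0.26  1.82 -0.52  1.59 -1.55] btn [-0.29 -0.4   2.2  -0.54  1.29 -1.61]
3 cup [ 0.55 -0.1   1.96 -0.    1.28 -2.76] tilt None None btn None
```

```bash
python3 - <<'E'
from h import *
p=lambda *a:print(round(arm.get_clock(),2),*a)
c=np.array([.4361,.2962,0]); q=quat(down(189.5))
arm.move_pose(c+[0,0,.13],q); arm.line_to(c+[0,0,.05],rate=.12); p("down",np.round(arm.get_contact_force(),1))
arm.grasp(squeeze=100); p("gap",arm.get_finger_gap(),arm.get_grip_force())
arm.line_to(c+[0,0,.25],rate=.25); p("lift",arm.get_finger_gap(),np.round(arm.get_contact_force(),2))
arm.move_pose(O+.2*N,quat(tilt(2))); p()
arm.line_to(O+.113*N,rate=.12); p("pre",arm.get_finger_gap(),np.round(arm.get_contact_force(),2),np.round(arm.get_moment(),2))
look("pre")
im=cv2.imread("pics/pre.png"); cv2.imwrite("pics/pre2.png",cv2.resize(im,None,fx=1.25,fy=1.25))
E
```

```text
13.65 down [ 0.5 -0.7  0.5]
14.04 gap 0.054481727495305415 106.05148315429688
14.99 lift 0.05482199738607752 [-0.04  0.23 -2.87]
16.65
17.52 pre 0.05515880188987864 [ 0.5   0.06 -2.68] [ 0.39 -0.01 -0.01]
```

View pics/pre2.png

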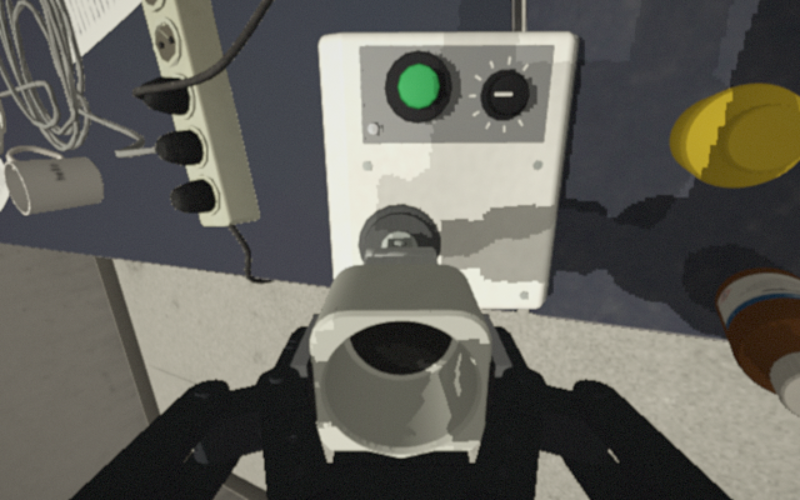

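The cup is held square, with the spindle (px ~400,240) directly under the sleeve centre (~400). Now I insert in steps, watching the axial force.

```bash
python3 - <<'E'
from h import *
f0=arm.get_contact_force()
for s in [45,36,26,18,14,11,8,5,3,1.5,0,-1,-2,-3,-4,-5,-6]:
    arm.line_to(O+(.05+s/1000)*N,rate=.06)
    f=arm.get_contact_force()-f0; l=M.T@f; z=((arm.get_eef_pos()-O)@N-.05)*1000
    print(round(arm.get_clock(),2),s,round(z,2),"F(sp)",np.round(l,1),"m",np.round(arm.get_moment(),2))
    if l[2]>30 or np.hypot(l[0],l[1])>30: break
E
```

```text
18.02 45 44.63 F(sp) [0.4 0.7 0.5] m [ 0.42 -0.04 -0.05]
18.32 36 35.62 F(sp) [ 0.7 -0.5 -1.8] m [ 0.07 -0.02  0.04]
18.64 26 25.69 F(sp) [ 2.   1.1 -1.1] m [-0.24 -0.18  0.12]
18.93 18 17.47 F(sp) [ 2.7  2.3 -3.6] m [-0.39 -0.35  0.28]
19.18 14 13.3 F(sp) [ 5.1  4.8 -7.6] m [-0.68 -0.85  0.58]
19.43 11 10.57 F(sp) [ 3.9  1.6 -4.2] m [-0.55 -0.32  0.21]
19.68 8 9.28 F(sp) [-0.3 -5.6 18.7] m [ 0.42  0.75 -0.45]
19.93 5 9.08 F(sp) [ -5.7 -14.5  53.9] m [ 1.55  2.17 -1.35]
```

Rigid stop at +9.1 mm after the balls pulled the cup in (at ~13 mm), so it is home and the true origin is 9 mm further up the axis. Next: relax, record, release, retract and look.

```bash
python3 - <<'E'
from h import *
np.set_printoptions(precision=4,suppress=True)
arm.line_to(O+(.05+.0092)*N,rate=.06)
e=arm.get_eef_pos(); print("F",np.round(M.T@arm.get_contact_force(),1),"tcp rel O (spindle)",(M.T@(e-O))*1000)
arm.gripper_open()
e=arm.get_eef_pos(); print("open F",np.round(M.T@arm.get_contact_force(),1),(M.T@(e-O))*1000,arm.get_finger_gap())
arm.line_to(O+.2*N,rate=.2); arm.hold(.1); look("inA")
for n in("cup_large",):
    for r in arm.recognise(n,"wrist")[:2]: print(n,round(r["confidence"],2),np.round(np.array(r["rect"])*[640,400,640,400]))
q=quat(down(84+90)); b=np.array([.5271,-.0524,0])
arm.move_pose(b+[0,0,.25],q); arm.hold(.15); look("botA")
print(arm.get_clock())
u=lambda n,x,y,w,h:cv2.resize(cv2.imread(f"pics/{n}.png")[y:y+h,x:x+w],(400,400*h//w),interpolation=2)
cv2.imwrite("pics/v8.png",np.hstack([u("inA",220,100,200,200),u("botA",240,100,160,160)]))
E
```

```text
F [5.4 2.3 2.3] tcp rel O (spindle) [ 0.4284  0.3069 59.5363]
open F [-0.2  0.7 -0.4] [-0.2243 -0.1738 58.871 ] 0.08545159750723992
cup_large 0.63 [287. 160. 356. 231.]
22.4083
```

View pics/v8.png

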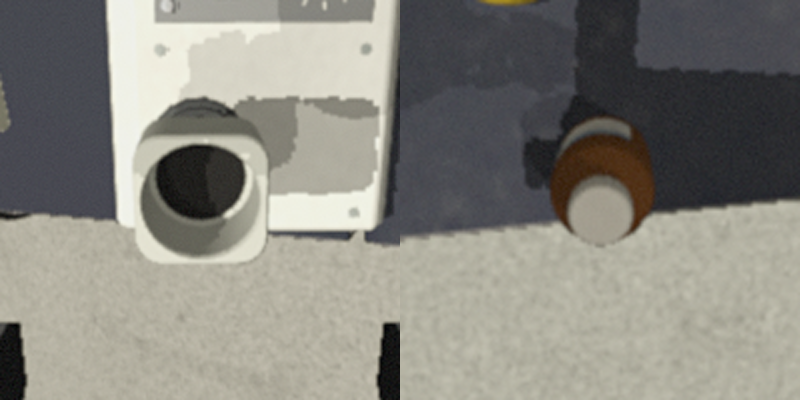

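```bash
python3 - <<'E'
from h import *
np.set_printoptions(precision=4,suppress=True)
C=cal("inA"); 
for h in(.099,.101,.103): 
    t=np.linspace(0,2*np.pi,60); X=O+h*N+(M@np.c_[.0245*np.cos(t),.0245*np.sin(t),0*t].T).T
    uv=(proj(C,X)-[220,100])*2; print(h,"pred ellipse box in v8",uv.min(0),uv.max(0))
print("bottle",atz(cal("botA"),(320,183.2),.105), atz(cal("bot"),(210+449/4,110+254/4),.105))
E
```

```text
0.099 pred ellipse box in v8 [140.9321 145.5733] [259.3075 257.6903]
0.101 pred ellipse box in v8 [140.4811 146.7466] [259.7408 259.6058]
0.103 pred ellipse box in v8 [140.0232 147.9381] [260.1806 261.5492]
bottle [ 0.5237 -0.0533  0.105 ] [ 0.5271 -0.0524  0.105 ]
```

```bash
python3 - <<'E'
from h import *
p=lambda *a:print(round(arm.get_clock(),2),*a)
b=np.array([.5262,-.053,0]); q=quat(down(174))
arm.move_pose(b+[0,0,.17],q); arm.line_to(b+[0,0,.042],rate=.12); p("down",np.round(arm.get_contact_force(),1))
arm.grasp(squeeze=60); p("gap",arm.get_finger_gap(),arm.get_grip_force())
arm.line_to(b+[0,0,.28],rate=.25); p("lift",arm.get_finger_gap(),np.round(arm.get_contact_force(),2))
O2=O+.009*N
arm.move_pose(O2+.22*N,quat(tilt(2))); p()
arm.line_to(O2+(.096+.048)*N,rate=.12); arm.hold(.15); p("pre",arm.get_finger_gap(),np.round(arm.get_contact_force(),2))
look("preb")
im=cv2.imread("pics/preb.png"); cv2.imwrite("pics/preb2.png",cv2.resize(im[150:400,200:440],None,fx=2.4,fy=2.4,interpolation=2))
E
```

```text
24.04 down [ 0.4 -0.6  1. ]
24.52 gap 0.04359922698202419 61.732876813039184
25.62 lift 0.04381984316624142 [-0.45  0.64 -2.9 ]
26.19
27.12 pre 0.04362310420642476 [-0.93 -0.74 -1.56]
```

View pics/preb2.png

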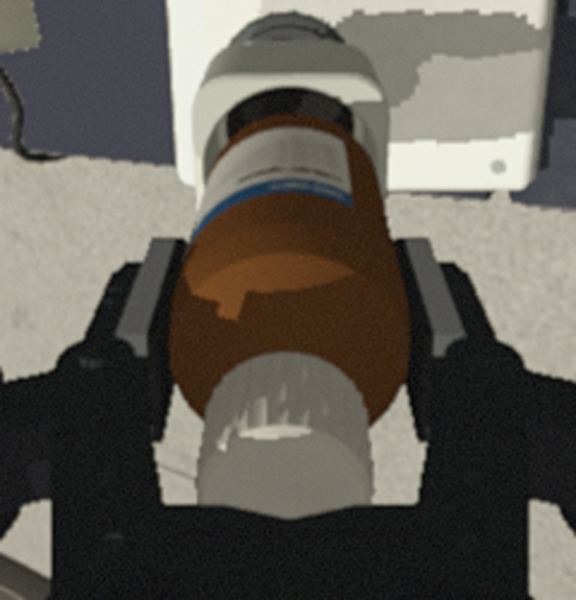

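```bash
python3 - <<'E'
from h import *
np.set_printoptions(precision=1,suppress=True)
C=cal("preb"); t=np.linspace(0,2*np.pi,200); B=O+.009*N+(.054+.048)*N
def box(o,z,r):
    uv=(proj(C,o+z*N+(M@np.c_[r*np.cos(t),r*np.sin(t),0*t].T).T)-[200,150])*2.4; return uv.min(0),uv.max(0)
for z,r in((0,.023),(.065,.023),(.087,.013),(.105,.013)):
    print(z,box(B,z,r))
print("shift +1mm tool x (=-my):",box(B-.001*M[:,1],.087,.013),box(B-.001*M[:,1],.0,.023))
print("hole",box(O+.009*N,.092,.0245))
E
```

```text
0 (array([205. , 107.6]), array([374.1, 263. ]))
0.065 (array([167.8, 218. ]), array([411.3, 427. ]))
0.087 (array([208.8, 339.2]), array([370.2, 472.2]))
0.105 (array([195.3, 420.7]), array([383.7, 568.5]))
shift +1mm tool x (=-my): (array([208.5, 333.7]), array([370.5, 467.4])) (array([204.8, 104. ]), array([374.2, 259.8]))
hole (array([203.5,  91.3]), array([375.6, 250.4]))
```

Comparing the picture with the prediction, the bottle sits about 1.7 mm to the -tool-x side in the hand (cap arcs at y≈350/427 against 339/421 predicted). I shift to correct and insert with force monitoring.

```bash
cat > ins.py <<'E'
from h import *
O2=O+.009*N
def F(): return M.T@arm.get_contact_force()
def run(steps,off,f0,lim=12,lat=15):
    for s in steps:
        arm.line_to(O2+(.096+s/1000)*N+M[:,:2]@np.array(off),rate=.06)
        l=F()-f0; z=((arm.get_eef_pos()-O2)@N-.096)*1000
        print(round(arm.get_clock(),2),s,round(z,2),np.round(l,1))
        if l[2]>lim or np.hypot(l[0],l[1])>lat: return s
E
python3 - <<'E'
from ins import *
off=[0,-.0016]; f0=F()
arm.line_to(O2+(.096+.042)*N+M[:,:2]@np.array(off),rate=.06)
print(run([39,37,35,32,26,18,10,5,3,1.5,.5,-.5,-1.5,-2.5],off,f0))
E
```

```text
27.68 39 38.81 [-0.2  0.1  0.2]
27.93 37 36.88 [0.3 0.4 0.2]
28.18 35 34.86 [-0.4  0.5  0.9]
28.43 32 31.78 [-0.  -0.3 -0.9]
28.68 26 25.5 [-0.4 -0.5  0.5]
28.96 18 17.46 [ 0.5 -0.2  1. ]
29.24 10 9.53 [-0.3  0.7  0.1]
29.49 5 4.67 [0.5 0.7 0. ]
29.74 3 2.95 [0.7 1.  0.4]
29.99 1.5 1.43 [-0.3 -0.2  0.6]
30.24 0.5 0.44 [ 0.6 -0.5 -0. ]
30.49 -0.5 0.03 [-0.1 -1.8  8.1]
30.74 -1.5 -0.01 [-0.9 -3.6 18.8]
-1.5
```

```bash
python3 - <<'E'
from ins import *
off=M[:,:2]@np.array([0,-.0016])
arm.line_to(O2+.0962*N+off,rate=.05); print(F().round(1))
arm.gripper_open(); arm.line_to(O2+.19*N+off,rate=.15)
bt=np.array([.3804,-.2342,.093]); print("btn in spindle frame",M.T@(bt-O2))
arm.move_pose(bt+.12*N,quat(tilt(2))); arm.grasp(squeeze=30); f0=F()
arm.line_to(bt+.012*N,rate=.12)
for s in np.arange(9,-16,-1.5):
    arm.line_to(bt+s/1000*N,rate=.04); l=F()-f0; print(round(arm.get_clock(),2),s,round(((arm.get_eef_pos()-bt)@N)*1000,2),l.round(1))
    if l[2]>12: break
arm.hold(.15); look("btn")
arm.line_to(bt+.12*N,rate=.15); arm.hold(.2); look("fin"); print(arm.get_clock(),F().round(1))
u=lambda n:cv2.resize(cv2.imread(f"pics/{n}.png"),(400,250))
cv2.imwrite("pics/v10.png",np.hstack([u("btn"),u("fin")]))
E
```

```text
[ 0.5 -0.5  3.1]
btn in spindle frame [-0.00842961 -0.09981852  0.0094923 ]
34.86 9.0 9.18 [ 1.2  0.4 -0.5]
35.11 7.5 7.45 [ 1.1 -0.4 -0.9]
35.36 6.0 5.92 [ 0.8 -0.  -0.3]
35.61 4.5 4.4 [ 1.1  1.  -0. ]
35.86 3.0 2.91 [ 0.3 -0.3 -0. ]
36.11 1.5 1.54 [0.9 0.5 1.5]
36.36 0.0 0.07 [1.2 0.2 2.3]
36.61 -1.5 -1.44 [0.8 1.1 3.5]
36.86 -3.0 -2.64 [-0.7 -1.1 11.2]
37.11 -4.5 -3.01 [ -5.1 -10.7  32.5]
38.5417 [-0.1  0.3 -0.2]
```

View pics/v10.png

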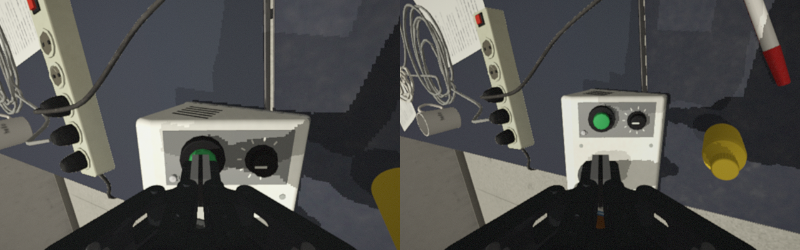

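```bash
python3 - <<'E'
from ins import *
c=arm.calibration("top"); im=arm.snapshot("top")
print("pred cap",proj(c,O2+.159*N),"rim",proj(c,O2+.092*N))
for t in("stain_blue","cup_large"):
    for r in arm.recognise(t,"top")[:3]: print(t,round(r["confidence"],2),np.round(np.array(r["rect"])*[640,400,640,400]))
u,v=np.round(proj(c,O2+.159*N)[0]).astype(int); g=im[v-12:v+13,u-12:u+13]; m=g.min(2)>150; ys,xs=np.nonzero(m); print("white px near cap",m.sum(), xs.mean()+u-12,ys.mean()+v-12)
E
```

```text
pred cap [[377.4318535  179.11661275]] rim [[387.03785191 184.28427292]]
stain_blue 0.92 [371. 177. 395. 195.]
stain_blue 0.23 [389. 227. 394. 229.]
cup_large 0.55 [376. 173. 407. 201.]
white px near cap 149 374.4697986577181 177.68456375838926
```

```bash
python3 -c "
from station import arm
print(arm.hand_in())"
```

```text
the job is handed in; nothing more can be done
None
```

I handed the job in at about 38.7 s. Force readings showed the large cup hard against its seat after the pull of the click, the white-capped bottle on the cup floor, and the start button pressed fully down and then let go. The last top-camera detection put the bottle where it should stand in the cup; the judge's result was not shown.

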